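# Latch the specimen carriage under the microscope

### The job

Bring the specimen under the microscope's objective: with the fingertips push the blue front of the sprung carriage all the way in to its end stop, then let go so that it springs back and catches on its stop pin at the middle position. Once it has caught, press the green lamp button fully down and let it up again. Grasp and lift nothing, do not touch the specimen dish, and leave everything else standing where it is.

Things in the scene. Friction and masses are not known exactly. Their poses are not given: they have to be found in the camera images.
- microscope: white-grey school microscope fixed on the table, 130 mm wide, 390 mm tall. Origin on the table below the middle of the carriage's blue front face at the start; x = push direction (level, from blue front to limb), y level to its left, z up. Base and bed start at x = 90 mm; head, objective, limb at x = 150 to 345. Pin housing with red knob: x = 86 to 116, y = -65 to -130 mm, up to 95 mm high
- carriage (a joint): travel along microscope +x (m): 0 = start, fully out; 0.060 = hard end stop. A spring drives it out (3.5 N at 0, 6.5 N at 0.060), with damping 25 N per m/s; passing the pin (0.015 to 0.045) adds about 2 N. The pin drops in behind the carriage's tooth at 0.045: let go beyond 0.047 it returns to 0.045 and is held, dish under the objective; let go earlier it returns to 0
- push_face (a point): middle of the flat blue front face of the carriage, moves with it; x = push direction (into the face), y level along the face, z up. Face 100 mm wide, 40 mm tall, from 60 to 100 mm above the table, free space below and before it. The carriage behind it is 190 mm long, 100 mm wide, deck 88 mm above the table
- nest (a point): middle of the round nest on the carriage deck, 88 mm above the table, 140 mm behind the front face; a black ring of 72 mm outer diameter, 6 mm high, in which the dish sits
- dish: closed glass dish with a red specimen, 60 mm across, 13 mm tall, loose in the nest (1.5 mm play all round), riding on the carriage; origin at the centre of its underside
- pin_tip (a point): top of the upright steel stop pin, 8 mm thick, beside the carriage on its -y side; moves outwards (microscope -y) by up to 8 mm as the tooth passes, and back in
- lamp_button (a joint): travel of the lamp button, straight down (m): 0 up, 0.006 fully down; a spring brings it back, 1.5 N at the top to 5 N fully down
- lamp_button_top (a point): middle of the top of the green lamp button, 28 mm across, on a white control box of 60 x 80 x 28 mm fixed to the table before the carriage (button top 46 mm above the table)
- stain_bottle: amber glass bottle with black cap, 36 mm across, 75 mm tall, loose; origin at the centre of its underside
- oil_bottle: white bottle with red cap, 30 mm across, 60 mm tall, loose; origin at the centre of its underside
- slide_box: blue plastic box 90 x 35 x 30 mm tall, loose; origin at the centre of its underside, x along its length
- beaker: open glass beaker, 68 mm across the rim, 85 mm tall, loose; origin at the centre of its underside
- marker: green marker pen lying on the table, 130 mm long, 14 mm thick, loose; x along its length
- spare_dish: glass dish without a specimen, on the table, 60 mm across, 14 mm tall, loose; origin at the centre of its underside
- wash_bottle: white plastic wash bottle with red cap, 64 mm across, 150 mm tall, loose; origin at the centre of its underside
- optical_axis (a point): tip of the steel objective lens, 145 mm above the table, 185 mm along x from the microscope's origin; the nest stands below it when the carriage is caught
Things that resemble listed ones, but are neither listed nor needed, are in the scene too. Leave any purple look-alike of the dish alone.

How it is judged:
By the outcome, as a careful person would: the job done as asked, in the order asked, and still so for the second after the job is handed in, with the robot touching nothing.
It also fails if it takes over 42 s, if anything falls off the work surface, if the arm or the gripper's body presses on something with over 40 N, if the wrist force passes 120 N, or if a joint passes its speed limit or range.

### The arm

A 7-joint arm with a two-finger parallel gripper is mounted at the origin on the work surface. World frame = base frame: x ahead of the robot, y to its left, z up, the work surface at z = 0. Lengths are in m, angles in degrees, forces in N, time in s.
With the tool pointing down it reaches from about 0.4 to 0.85 m from the base axis. Payload 4.5 kg.
Tool frame: the origin (TCP) lies on the centre line of the jaws, within the pads' length; the fingertips stand 19 mm ahead of it and the grasp point (between the pads) is the TCP; z points along the fingers, y is the line along which they close (so a half turn about z gives the same grasp; the last joint's range is limited). The gripper opens to 88 mm and grips with 3 to 60 N. Pads are 18 mm wide; open, the fingers measure 123 mm over their backs; the gripper's body (75 mm by 187 mm) begins 45 mm behind the grasp point.
Start: joints at [-66.704, 39.483, -11.15, 89.685, 9.013, 51.709, -12.324], TCP at [0.228, 0.582, 0.258] pointing down, gripper open.
Joint ranges: [-172.22, 172.22], [-26.19, 119.32], [-84.43, 86.54], [7.71, 146.69], [-57.33, 237.33], [2.42, 119.75], [-152.13, 152.13]. Speed limits (degrees/s): [147.25, 147.25, 180, 180, 180, 180, 180].

### API

Orientations are given as [roll, pitch, yaw] about the fixed x, y, z axes, in that order (R = Rz(yaw) Ry(pitch) Rx(roll)).
In Python, from bench import robot gives the robot as it stands. The module is installed in compiled form; this text tells all that it offers.
- The arm moves only by the tool carry_out, never from a script. Its argument "series" is a list of rows, each a list of 5 numbers: the shift along the world's x, y, z in cm, then the turn about the world's z in degrees, then the closure, from -1 (fully open) to 1 (shut). In form: [[dx, dy, dz, spin, gripper], ...]. A call has exactly 8 rows; each row shifts and turns the commanded pose from where the row before left it; what a row does not reach is not made up. A row lasts 1/8 s, in which the tool goes at most 62.5 mm and 10.7 degrees, less where a joint would pass 70% of its speed; a pose out of reach is approached as far as the arm can. A call with a gripper value outside its range is refused whole. The fingers move at their own pace and stop on an object; "newtons" is the grip in N (left out, the last holds). Time passes only in rows, so rows that do not move let the fingers close, or fill a call up. It gives the time, the measured TCP pose, the force, the opening and the grip force at its end, in the units of the state.
- robot.get_state(): the state, without advancing time (a new reading comes with each control period).
- robot.snapshot(name): name is "side" or "top"; returns (picture, depth): 384x512x3 uint8, red, green, blue; 384x512 float32, m along the optical axis (not along the pixel's ray), 0 where there is no reading.
- robot.calibration(name): a dict with "mtx" (3x3 intrinsics, pixels), "position" and "attitude" of the camera in the world. Camera axes: x right, y up, looking along -z (the intrinsics and any distortion apply to the point x, -y, -z); pixel columns grow to the right and rows downward; lengths in m; the calibration is good to about 2 mm. A picture is of the moment at which its call begins. calibration takes no time and is no camera call.
- robot.finish_job(): hands the job in; it is judged then, once.
The state is a dict: "t": time; "joints": joint angles; "qd": joint speeds; "tau": joint torques, N m; "ee_pos": TCP position; "eef_rot": TCP orientation; "ft_force": force on the tool from outside, world axes, zero at the start; "moment": the same for the moment, N m; "grip_width": finger opening in m; "grasp_force": force on a finger pad.
Only numpy, scipy, OpenCV 4.12 (cv2) and the standard library are available. Lean on these libraries where they do the work, as an engineer would, in place of code of your own. Each camera call takes 0.05 s, during which the arm holds its last target. There are 200 camera calls.

## Working session

There is one attempt and no reset: what is moved stays moved. The work goes in short steps, Python scripts to look and compute and a tool call to move; the robot and the scene stay as the last step left them, time stands still between calls to the robot, and variables do not carry over. Pictures are saved under pics/ and viewed, at most 10 in all, crops included, and the job is handed in when it is done.

Besides the shell and the picture viewer there is one more tool, called as name(argument=value, ...) on one line, values as JSON. carry_out: Moves the arm, as the interface text tells. Its arguments: {"type":"object","properties":{"series":{"type":"array"},"newtons":{"type":"number"}},"required":["series"]}

```bash
mkdir -p pics; cat > h.py <<'E'
import numpy as np, cv2
from scipy.spatial.transform import Rotation as R
from bench import robot
def look(n,tag):
    p,d=robot.snapshot(n); c=robot.calibration(n)
    cv2.imwrite(f'pics/{tag}.png',p[:,:,::-1]); np.savez(f'{tag}.npz',p=p,d=d)
    return p,d,c
def att(c):
    a=np.array(c['attitude'],float)
    return a if a.shape==(3,3) else R.from_euler('xyz',a,degrees=True).as_matrix()
def world(d,c):
    K=np.array(c['mtx']);v,u=np.mgrid[:d.shape[0],:d.shape[1]]
    P=np.stack([(u-K[0,2])/K[0,0]*d,-(v-K[1,2])/K[1,1]*d,-d],-1)
    return P@att(c).T+np.array(c['position'])
E
python3 - <<'E'
from h import *
for n in('top','side'):
    p,d,c=look(n,n+'0'); print(n,c); 
print(robot.get_state())
E
```

```text
top {'mtx': array([[347.71065401,   0.        , 255.31947434],
       [  0.        , 347.71065401, 198.08367674],
       [  0.        ,   0.        ,   1.        ]]), 'position': array([0.29005463, 0.09048221, 1.2749137 ]), 'attitude': array([ 12.35666266,  -0.12196878, -91.56611716])}
side {'mtx': array([[400.69746637,   0.        , 243.11787564],
       [  0.        , 400.69746637, 187.1745466 ],
       [  0.        ,   0.        ,   1.        ]]), 'position': array([ 0.41209218, -0.72411795,  0.86335734]), 'attitude': array([ 4.68761462e+01,  2.75474292e-02, -8.39869062e+00])}
{'t': 0.1, 'joints': array([-66.70292172,  39.52868932, -11.14535447,  89.73632326,
         9.01267707,  51.71011832, -12.32329906]), 'qd': array([-0.02443981, -0.07508098,  0.05376389, -0.18174548, -0.09006241,
        0.03298661, -0.03032607]), 'tau': array([-2.80259323e-03, -5.28503358e+01, -1.27126448e+00, -1.53837544e+01,
       -5.25017479e-02,  2.05721459e-03,  4.53700795e-05]), 'ee_pos': array([0.22749455, 0.58156948, 0.25699894]), 'eef_rot': array([-1.79906942e+02,  6.69315367e-03,  1.58644764e+02]), 'ft_force': array([-0.31402999,  0.03709371, -0.22763788]), 'moment': array([-0.02937245,  0.02954748,  0.00790979]), 'grasp_force': 0.0, 'grip_width': 0.08803967789288233}
```

View pics/top0.png

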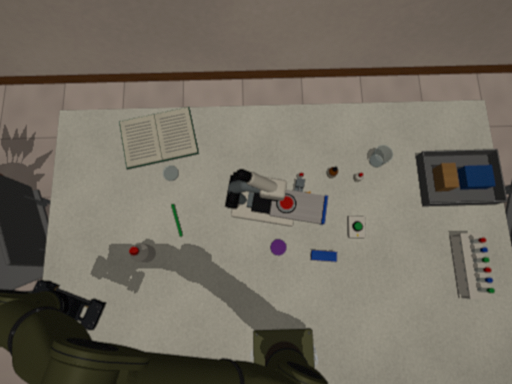

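View pics/side0.png

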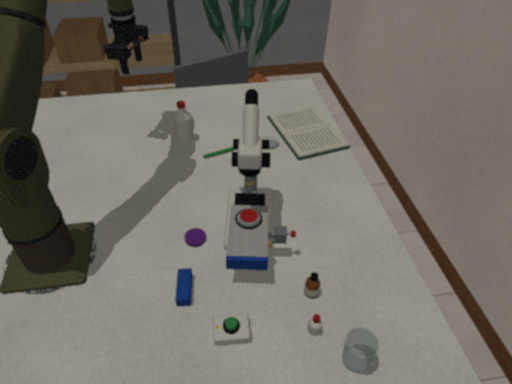

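Top view: the blue front is at (325,209), the green button at (358,226), and the push direction points left in the image (about world +y). Side view: blue front at (247,263), button at (231,325), pin housing at (281,234).

```bash
python3 - <<'E'
from h import *
for n in('top','side'):
    z=np.load(n+'0.npz');p,d=z['p'],z['d'];c=robot.calibration(n);W=world(d,c)
    h=cv2.cvtColor(p,cv2.COLOR_RGB2HSV);ok=d>0
    def rep(l,m):
        m=m&ok;q=W[m];print(n,l,m.sum(),'med',np.median(q,0).round(4),'lo',np.percentile(q,3,0).round(4),'hi',np.percentile(q,97,0).round(4));return q
    hue=h[...,0];s=h[...,1]>100
    roi=np.zeros(ok.shape,bool)
    if n=='top': f=(slice(185,235),slice(315,335));b=(slice(215,240),slice(345,372));x=(slice(245,265),slice(305,342));ds=(slice(190,215),slice(275,300))
    else: f=(slice(245,280),slice(220,275));b=(slice(312,338),slice(218,245));x=(slice(265,308),slice(172,197));ds=(slice(205,230),slice(233,265))
    def m(sl,cond):
        r=roi.copy();r[sl]=True;return r&cond
    blue=(hue>100)&(hue<130)&s
    q=rep('face',m(f,blue))
    t=q[q[:,2]>(0.09 if n=='top' else .05)];mu=t.mean(0);vals=np.linalg.svd(t[:,:2]-mu[:2])[2][0];print(' dir',vals,len(t),mu, 'ends',t[np.argmin(t@np.r_[vals,0])],t[np.argmax(t@np.r_[vals,0])])
    rep('button',m(b,(hue>45)&(hue<85)&s&(W[...,2]>.035)))
    rep('box',m(b,(h[...,1]<60)&(W[...,2]>.02)&(W[...,2]<.035)))
    rep('slidebox',m(x,blue)); rep('dish',m(ds,((hue<8)|(hue>172))&s))
    fl=roi.copy(); fl[300:340,380:420]=True
    print('floor z',np.median(W[fl&ok],0))
E
```

```text
top face 72 med [ 0.4992 -0.1538  0.0999] lo [ 0.4576 -0.1634  0.0956] hi [ 0.5453 -0.1442  0.1045]
 dir [-0.98175927  0.19012822] 72 [ 0.50042658 -0.15439877  0.10007878] ends [ 0.54792303 -0.16037218  0.10118327] [ 0.45434355 -0.14383672  0.09972397]
top button 50 med [ 0.4478 -0.2814  0.0448] lo [ 0.4372 -0.2925  0.0355] hi [ 0.4589 -0.2704  0.0505]
top box 290 med [ 0.4463 -0.2794  0.0277] lo [ 0.4101 -0.3108  0.0218] hi [ 0.4869 -0.2538  0.0338]
top slidebox 235 med [ 0.3489 -0.1548  0.0299] lo [ 0.3322 -0.1966  0.0248] hi [ 0.3646 -0.1141  0.0347]
top dish 139 med [ 0.5267 -0.0257  0.1015] lo [ 0.5057 -0.0449  0.0974] hi [ 0.5486 -0.0019  0.2338]
floor z [ 1.21937913e-01 -4.10604910e-01  6.58392966e-05]
side face 497 med [ 0.5036 -0.1617  0.0888] lo [ 0.4592 -0.1719  0.0661] hi [ 0.5466 -0.1493  0.1003]
 dir [ 0.98219124 -0.18788391] 497 [ 0.50317661 -0.16193415  0.08671265] ends [ 0.45605023 -0.14772885  0.09791674] [ 0.55121396 -0.16410832  0.09707587]
side button 132 med [ 0.4489 -0.2883  0.0445] lo [ 0.4366 -0.2987  0.0359] hi [ 0.4612 -0.2753  0.047 ]
side box 431 med [ 0.4513 -0.2899  0.0271] lo [ 0.4211 -0.3109  0.0244] hi [ 0.479  -0.2575  0.0334]
side slidebox 501 med [ 0.349  -0.1698  0.0283] lo [ 0.3324 -0.2047  0.0132] hi [ 0.3658 -0.1201  0.0313]
side dish 188 med [ 0.5287 -0.0241  0.1003] lo [ 0.5087 -0.0446  0.0974] hi [ 0.5485 -0.0043  0.103 ]
floor z [ 8.41403701e-01 -3.11091679e-01 -8.37777460e-04]
```

carry_out(series=[[-0.7, -2.0, 2.4, -3, 1], [-0.7, -2.0, 2.4, -3, 1], [-0.7, -2.0, 2.4, -3, 1], [-0.7, -2.0, 2.4, -3, 1], [-0.7, -2.0, 2.4, -3, 1], [-0.7, -2.0, 2.4, -3, 1], [-0.7, -2.0, 2.4, -3, 1], [-0.7, -2.0, 2.4, -3, 1]], newtons=15)

```text
t: 1.1
ee_pos: [0.1713, 0.4211, 0.4502]
eef_rot: [-180.0, 0.0, 134.5]
ft_force: [-0.3, 0.5, -0.4]
grip_width: 0.0099
grasp_force: 0.0
```

carry_out(series=[[2.9, -4, 0, -4, 1], [2.9, -4, 0, -4, 1], [2.9, -4, 0, -4, 1], [2.9, -4, 0, -4, 1], [2.9, -4, 0, -4, 1], [2.9, -4, 0, -4, 1], [2.9, -4, 0, -4, 1], [2.9, -4, 0, -4, 1]])

```text
t: 2.1
ee_pos: [0.4041, 0.1007, 0.4496]
eef_rot: [-180.0, -0.0, 102.5]
ft_force: [-0.3, 1.0, -0.7]
grip_width: 0.0004
grasp_force: 0.0
```

carry_out(series=[[0, -4.5, 0, -3, 1], [0, -4.5, 0, -3, 1], [0, -4.5, 0, -3, 1], [1.5, -4.5, 0, -3, 1], [1.5, -4.5, 0, -3, 1], [2, -4.5, 0, -3, 1], [2, -4.1, 0, -3, 1], [2.1, 0, -2, -2.3, 1]])

```text
t: 3.1
ee_pos: [0.4947, -0.2134, 0.4304]
eef_rot: [179.8, 0.2, 78.9]
ft_force: [0.5, 0.8, -0.7]
grip_width: 0.0007
grasp_force: 0.0
```

carry_out(series=[[0, 0, -4, 0, 1], [0, 0, -4, 0, 1], [0, 0, -4, 0, 1], [0, 0, -4, 0, 1], [0, 0, -4, 0, 1], [0, 0, -4, 0, 1], [0, 0, 0, 0, 1], [0, 0, 0, 0, 1]])

```text
t: 4.1
ee_pos: [0.4952, -0.2094, 0.1908]
eef_rot: [179.9, 0.0, 79.3]
ft_force: [1.3, -0.4, -0.3]
grip_width: 0.0006
grasp_force: 0.0
```

```bash
python3 - <<'E'
from h import *
s=robot.get_state();print(s['ee_pos'],s['eef_rot'],s['ft_force'])
a=look('top','t1')[0];b=look('side','s1')[0]
o=np.hstack([cv2.resize(a[150:280,250:400],(390,338)),cv2.resize(b[150:350,150:350],(338,338))])
cv2.imwrite('pics/c1.png',o[:,:,::-1])
E
```

```text
[ 0.49515307 -0.20936982  0.19077722] [1.79918709e+02 2.55404646e-02 7.93298571e+01] [ 1.27752344 -0.38079352 -0.33211371]
```

View pics/c1.png

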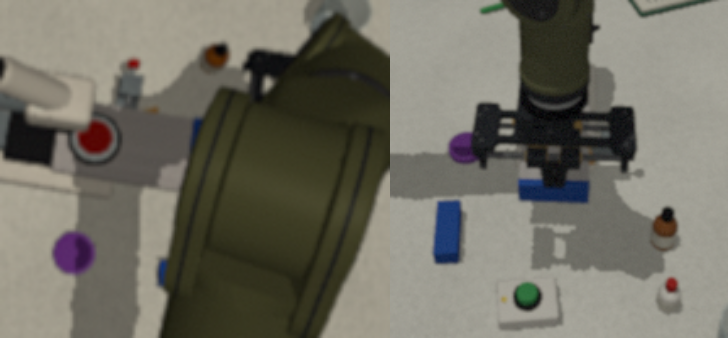

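The gripper is centred above and just in front of the blue front (side crop about (555,190)), and nothing lies below it. I'll descend and push.

carry_out(series=[[0, 0, -2.5, 0, 1], [0, 0, -2.5, 0, 1], [0, 0, -2.5, 0, 1], [0, 0, -1.7, 0, 1], [0, 0, -1.0, 0, 1], [0.15, 0.8, 0, 0, 1], [0.2, 1.0, 0, 0, 1], [0.1, 0.5, 0, 0, 1]])

```text
t: 5.2
ee_pos: [0.4998, -0.1845, 0.0883]
eef_rot: [179.9, -0.0, 79.4]
ft_force: [-0.1, -0.1, -0.5]
grip_width: 0.0003
grasp_force: 0.0
```

carry_out(series=[[0.1, 0.5, 0, 0, 1], [0.1, 0.5, 0, 0, 1], [0.1, 0.5, 0, 0, 1], [0.1, 0.5, 0, 0, 1], [0.1, 0.5, 0, 0, 1], [0.1, 0.5, 0, 0, 1], [0.1, 0.5, 0, 0, 1], [0.1, 0.5, 0, 0, 1]])

```text
t: 6.2
ee_pos: [0.5064, -0.149, 0.0879]
eef_rot: [180.0, 0.3, 79.2]
ft_force: [-2.9, -9.1, -0.8]
grip_width: 0.0
grasp_force: 4.6
```

carry_out(series=[[0.1, 0.5, 0, 0, 1], [0.1, 0.5, 0, 0, 1], [0.1, 0.5, 0, 0, 1], [0.1, 0.5, 0, 0, 1], [0.1, 0.5, 0, 0, 1], [0.1, 0.5, 0, 0, 1], [0.06, 0.3, 0, 0, 1], [0.0, 0.0, 0, 0, 1]])

```text
t: 7.2
ee_pos: [0.513, -0.1149, 0.0879]
eef_rot: [180.0, 0.2, 79.2]
ft_force: [-2.9, -6.3, 1.4]
grip_width: 0.0006
grasp_force: 3.1
```

carry_out(series=[[0.02, 0.1, 0, 0, 1], [0.02, 0.1, 0, 0, 1], [0.02, 0.1, 0, 0, 1], [0.02, 0.1, 0, 0, 1], [0, 0, 0, 0, 1], [0, 0, 0, 0, 1], [0, 0, 0, 0, 1], [0, 0, 0, 0, 1]])

```text
t: 8.2
ee_pos: [0.5131, -0.1139, 0.0879]
eef_rot: [180.0, 0.4, 79.1]
ft_force: [-3.9, -10.4, 0.3]
grip_width: 0.0007
grasp_force: 5.9
```

carry_out(series=[[0.04, 0.2, 0, 0, 1], [0.04, 0.2, 0, 0, 1], [0, 0, 0, 0, 1], [0, 0, 0, 0, 1], [0, 0, 0, 0, 1], [0, 0, 0, 0, 1], [0, 0, 0, 0, 1], [0, 0, 0, 0, 1]])

```text
t: 9.2
ee_pos: [0.5131, -0.1138, 0.088]
eef_rot: [179.9, 0.7, 78.9]
ft_force: [-5.6, -18.6, -0.8]
grip_width: 0.0004
grasp_force: 9.6
```

```bash
python3 - <<'E'
from h import *
a=look('top','t2')[0];b=look('side','s2')[0]
o=np.hstack([cv2.resize(a[150:280,250:400],(390,338)),cv2.resize(b[150:350,150:350],(338,338))])
cv2.imwrite('pics/c2.png',o[:,:,::-1])
E
```

```text
(no output)
```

View pics/c2.png

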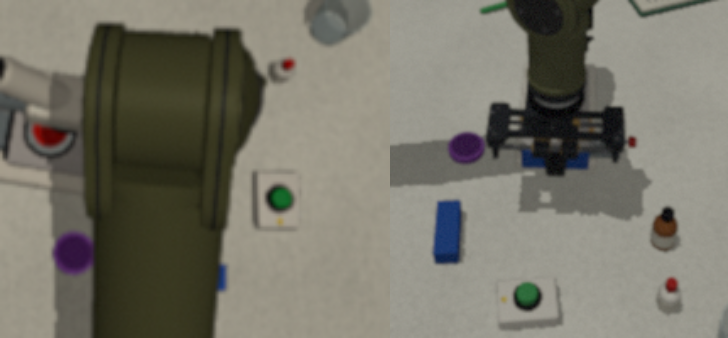

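The carriage is at its hard stop: force rose from 11 to 19 N with no motion. The dish has moved along with it to about (48,130) in the crop. Letting go now by backing straight off.

carry_out(series=[[-0.1, -0.5, 0, 0, 1], [-0.15, -0.8, 0, 0, 1], [-0.2, -1.0, 0, 0, 1], [-0.2, -1.0, 0, 0, 1], [-0.2, -1.0, 0, 0, 1], [-0.3, -1.5, 0, 0, 1], [-0.4, -2.0, 0, 0, 1], [-0.4, -2.0, 0, 0, 1]])

```text
t: 10.3
ee_pos: [0.4957, -0.2039, 0.0877]
eef_rot: [180.0, -0.0, 79.4]
ft_force: [0.0, 0.4, -0.0]
grip_width: 0.0007
grasp_force: 0.0
```

carry_out(series=[[-0.3, -1, 2, 0, 1], [-0.3, -1.0, 2, 0, 1], [-0.5, -1.3, 1, 0, 1], [-0.5, -1.3, 0, 0, 1], [-0.5, -1.3, 0, 0, 1], [-0.5, -1.3, 0, 0, 1], [0, 0, 0, 0, 1], [0, 0, 0, 0, 1]])

```text
t: 11.3
ee_pos: [0.4699, -0.2744, 0.1374]
eef_rot: [-180.0, -0.0, 79.4]
ft_force: [0.1, 0.3, 0.3]
grip_width: 0.0011
grasp_force: 0.0
```

```bash
python3 - <<'E'
from h import *
print(robot.get_state()['ee_pos'])
a=look('top','t3')[0];b,d,c=look('side','s3')
W=world(d,c);h=cv2.cvtColor(b,cv2.COLOR_RGB2HSV);hue=h[...,0];s=(h[...,1]>100)&(d>0)
u=np.array([.187,.982]);
inb=(W[...,2]>.055)&(W[...,2]<.112)&(W[...,0]>.4)&(W[...,0]<.62)&(W[...,1]>-.25)
q=W[s&inb&(hue>100)&(hue<130)];r=W[s&inb&((hue<8)|(hue>172))&(abs(W[...,0]-.53)<.04)]
print('face',len(q),np.median(q,0),'dish',len(r),np.median(r,0))
z=np.load('side0.npz');W0=world(z['d'],c)
h0=cv2.cvtColor(z['p'],cv2.COLOR_RGB2HSV);s0=(h0[...,1]>100)&(z['d']>0)
q0=W0[s0&(W0[...,2]>.055)&(W0[...,2]<.112)&(W0[...,0]>.4)&(W0[...,0]<.62)&(W0[...,1]>-.25)&(h0[...,0]>100)&(h0[...,0]<130)]
print('face travel',(np.median(q,0)-np.median(q0,0))[:2]@u)
o=np.hstack([cv2.resize(a[150:280,250:400],(390,338)),cv2.resize(b[150:350,150:350],(338,338))])
cv2.imwrite('pics/c3.png',o[:,:,::-1])
E
```

```text
[ 0.4699121  -0.27437845  0.1374413 ]
face 82 [ 0.54926388 -0.12646444  0.08773293] dish 0 [nan nan nan]
face travel 0.0428629821445678
  return _methods._mean(a, axis=axis, dtype=dtype,
  ret = um.true_divide(
```

View pics/c3.png

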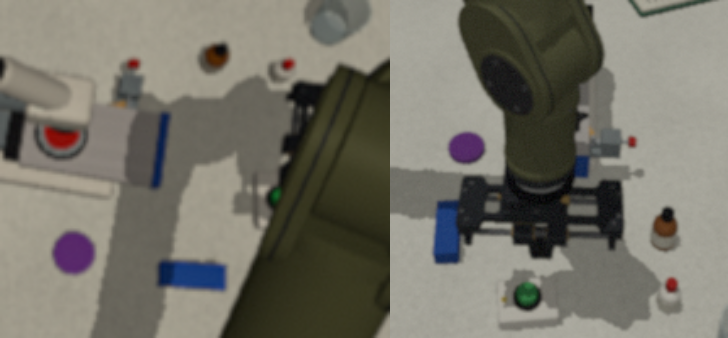

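The carriage is caught: measured travel is about 43 to 45 mm, and the dish sits under the objective at (60,135). Next the button, at about (0.448, -0.283).

carry_out(series=[[-1.1, -0.4, 0, 0, 1], [-1.1, -0.5, 0, 0, 1], [0, 0, -2, 0, 1], [0, 0, -2, 0, 1], [0, 0, -1.5, 0, 1], [0, 0, -0.8, 0, 1], [0, 0, 0, 0, 1], [0, 0, 0, 0, 1]])

```text
t: 12.4
ee_pos: [0.4481, -0.2842, 0.0752]
eef_rot: [180.0, 0.0, 79.3]
ft_force: [0.4, -0.6, 0.2]
grip_width: 0.0005
grasp_force: 0.0
```

```bash
python3 - <<'E'
from h import *
s=robot.get_state();print(s['ee_pos'],s['ft_force'])
b=look('side','s4')[0]
cv2.imwrite('pics/c4.png',cv2.resize(b[220:360,150:330],(720,560))[:,:,::-1])
E
```

```text
[ 0.44805051 -0.28415738  0.07519284] [ 0.39454748 -0.56197176  0.18972597]
```

View pics/c4.png

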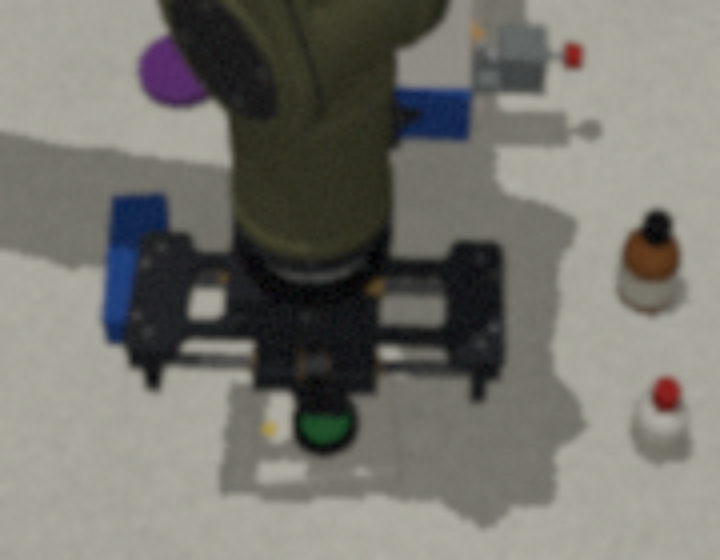

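The fingertips at (325,400) stand just above the button at (325,425), perhaps slightly behind its centre. I'll shift 3 mm towards the camera and press.

carry_out(series=[[0, -0.3, 0, 0, 1], [0, 0, -0.5, 0, 1], [0, 0, -0.4, 0, 1], [0, 0, -0.3, 0, 1], [0, 0, -0.3, 0, 1], [0, 0, -0.2, 0, 1], [0, 0, 0, 0, 1], [0, 0, 0, 0, 1]])

```text
t: 13.45
ee_pos: [0.4478, -0.287, 0.0592]
eef_rot: [179.9, -0.0, 79.3]
ft_force: [-1.3, 1.7, 17.7]
grip_width: 0.0005
grasp_force: 8.9
```

carry_out(series=[[0, 0, -0.2, 0, 1], [0, 0, 0, 0, 1], [0, 0, -0.2, 0, 1], [0, 0, 0, 0, 1], [0, 0, 0, 0, 1], [0, 0, 0, 0, 1], [0, 0, 0, 0, 1], [0, 0, 0, 0, 1]])

```text
t: 14.45
ee_pos: [0.4479, -0.2872, 0.0586]
eef_rot: [179.8, -0.0, 79.3]
ft_force: [-6.8, 5.2, 51.7]
grip_width: 0.0006
grasp_force: 25.8
```

The button bottomed out at z 0.059, well past 5 N. Letting it up and backing away clear.

carry_out(series=[[0, 0, 0.5, 0, 1], [0, 0, 0.5, 0, 1], [0, 0, 1.0, 0, 1], [0, 0, 2, 0, 1], [0, 0, 3, 0, 1], [0, 0, 4, 0, 1], [0, 0, 4, 0, 1], [0, 0, 4, 0, 1]])

```text
t: 15.45
ee_pos: [0.4476, -0.2866, 0.2449]
eef_rot: [-180.0, -0.0, 79.3]
ft_force: [0.5, -0.7, 0.2]
grip_width: 0.0003
grasp_force: 0.0
```

carry_out(series=[[0, -2, 3, 0, 1], [0, -2, 3, 0, 1], [0, -2, 3, 0, 1], [0, -2, 2, 0, 1], [0, -2, 0, 0, 1], [0, 0, 0, 0, 1], [0, 0, 0, 0, 1], [0, 0, 0, 0, 1]])

```text
t: 16.45
ee_pos: [0.448, -0.3857, 0.3533]
eef_rot: [-180.0, -0.1, 79.4]
ft_force: [-0.3, 0.3, -1.2]
grip_width: 0.0002
grasp_force: 0.0
```

```bash
python3 - <<'E'
from h import *
s=robot.get_state();print(s['ee_pos'],s['ft_force'])
a=look('top','t5')[0];b=look('side','s5')[0]
o=np.hstack([cv2.resize(a[150:280,250:400],(390,338)),cv2.resize(b[150:350,150:350],(338,338))])
cv2.imwrite('pics/c5.png',o[:,:,::-1])
E
```

```text
[ 0.44803556 -0.38567326  0.35334632] [-0.25649285  0.27646533 -1.17675923]
```

View pics/c5.png

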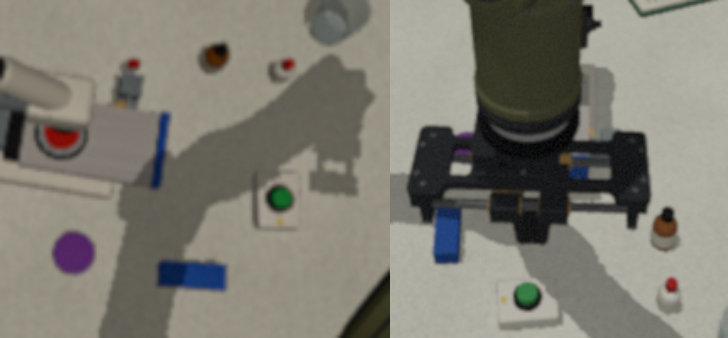

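The carriage is still caught with its front at (160,150), the button is back up at (280,197), and everything else stands where it was.

```bash
python3 -c "
from bench import robot
print(robot.finish_job())"
```

```text
the job is handed in; nothing more can be done
None
```

The carriage was pushed to its end stop and caught on its pin at the middle position, then the lamp button was pressed fully and let up; the job was handed in at about 16.5 s, and no verdict came back.

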